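# Heft three boxes for the solid weight and set it on the switch

## Robot

A 6-joint arm with a two-finger parallel gripper is mounted at the origin on a cart in front of the work surface, level with it; the furniture and walls round the work are solid. World frame = base frame: x ahead of the robot, y to its left, z up, the work surface at z = 0. Lengths are in m, angles in rad, forces in N, time in s.
With the tool pointing down it reaches from about 0.25 to 0.775 m from the base axis. Payload 8.9 kg.
Tool frame: the origin (TCP) lies at the very end of the fingers, on their centre line; the grasp point (between the pads) lies 19 mm behind it (robot.tcp_to_grasp is the distance from the TCP to the grasp point, in m); z points along the fingers, y is the line along which they close (so a half turn about z gives the same grasp; the last joint's range is limited). The gripper opens to 85 mm and grips with 20 to 120 N. Pads are 22 mm wide; open, the fingers measure 114 mm over their backs; the gripper's body (76 mm by 85 mm) begins 54 mm behind the grasp point. The pads swing forward as they close: fully open they stand 13 mm farther back than shut.
Start: joints at [-1.41, 0.291, -0.153, 1.127, 0, 1.431], TCP at [0.155, -0.502, 0.231] pointing down, gripper open.
Joint ranges: [-2.52, 2.52], [-0.91, 1.74], [-1.3, 1.37], [-1.96, 2.02], [-1.52, 1.47], [-3.14, 3.14]. Speed limits (rad/s): [2.22, 2.22, 2.79, 3.14, 3.14, 3.14].

## Interface

Orientations are given as a unit quaternion [w, x, y, z].
In Python, from bench import robot, vision, nets gives the robot as it stands. The module is installed in compiled form; this text tells all that it offers.
- The arm moves only by the shell command python3 -m crank 'ROWS' [FORCE]. ROWS is JSON, a list of rows, each an object with "linear": the shift along the tool's x, y, z in mm, a list of three; "turn": the turn, a rotation vector about the tool's x, y, z in rad, a list of three; "gripper": the finger opening in mm, from 0 to 85.4. A call has 1 to 12 rows; each row is the pose to reach, as a shift and turn from the pose commanded when the call began, along the tool's axes at that moment; what a row does not reach only later rows make up. A row lasts 1/8 s, in which the tool goes at most 62.5 mm and 10.7 degrees, less where a joint would pass 70% of its speed; a pose out of reach is approached as far as the arm can. A call with a gripper value outside its range is refused whole. The fingers move at their own pace and stop on an object; FORCE is the grip in N (left out, the last holds). Time passes only in rows, so rows that repeat a pose let the fingers close. It gives the time, the measured TCP pose, the force, the opening and the grip force at its end, in the units of the state.
- robot.observe(): the state, without advancing time (a new reading comes with each control period).
- vision.get_image(name): name is "scene" or "side" or "wrist"; returns a dict with "frame" (400x640x3 uint8, red, green, blue), "z_map" (400x640 float32, m along the optical axis (not along the pixel's ray), 0 where there is no reading), "K" (3x3 intrinsics, pixels), "cam_to_world" (4x4, takes a point from camera to world coordinates). Camera axes: x right, y down, z forward; pixel columns grow to the right and rows downward; lengths in m; the calibration is good to about 2 mm. A picture is of the moment at which its call begins.
- robot.job_done(): hands the job in; it is judged then, once.
Trained networks look in a picture, given as the dict that the camera call returned (one of the last four; its "shot" number tells which), for a name from the list of things; names that differ only in an ending like _2 or _b are one class to them, and where a whole thing is asked for, a point or a joint stands for the part that bears it (a point fixed in the world has none). Each returns a list of dicts, best first, with "confidence" (0 to 1); they miss things now and then, are a little off and sometimes report something else, mostly with a low value. They report only what shows in the picture. A call takes as long as a camera call. They do not tell look-alikes from the thing itself.
- nets.look_for(name, picture): "pixel" ([column, row] in pixels, amid what is visible of it).
- nets.mark_of(name, picture): "pixel" ([column, row] in pixels: a listed point, or the origin of a listed thing).
The state is a dict: "clock": time; "joint_positions": joint angles; "joint_velocities": joint speeds; "joint_efforts": joint torques, N m; "position": TCP position; "tcp_rot": TCP orientation; "wrist_force": force on the tool from outside, world axes, zero at the start; "wrist_torque": the same for the moment, N m; "opening": finger opening in m; "grasp_force": force on a finger pad.
Only numpy, scipy, OpenCV 4.12 (cv2) and the standard library are available. Lean on these libraries where they do the work, as an engineer would, in place of code of your own. Each camera call takes 0.05 s, during which the arm holds its last target. There are 200 camera calls.

## Task

Only one of the three identical closed boxes holds the solid steel weight; the other two hold light hollow dummies that look the same. Lift the boxes one after another to feel which is heavy and stand them down upright on the worktop, then take the lid off the heavy box only and lay it flat, handle up, on the free worktop. Lift the weight out by its stem and set it down gently on the check station's pad so that its foot holds the switch lever down; leave all the boxes standing on the worktop, the other two closed, and disturb nothing else.

Things in the scene. Friction and masses are not known exactly. Their poses are not given: they have to be found in the camera images.
- box_1_mid (a point): centre (half-way up) of a closed grey plastic box, one of three identical ones: 58 (its x) x 84 (its y) x 50.5 mm high without lid, z up, walls and floor 2.5 mm, rigid. Box and lid weigh 0.17 to 0.2 kg without contents. In one box, not known which, stands a solid weight (about 0.3 kg), in each of the others a hollow dummy (0.025 kg) of the same look
- box_1_in (a point): middle of that box's inner floor, where its loose weight or dummy stands upright (low ribs keep it within 3 mm of the middle): foot 40 mm across, 25 mm high, with a round stem 14 mm across rising to 46 mm above its underside, 2 mm below the box rim. Grasp the stem with the fingers spread along the box's y, where there is room
- lid_1_grip (a point): middle of the handle bar on the lift-off lid of box_1: bar 12 (its x) x 36 (its y) x 18 mm high on a lid plate of 58 x 84 x 4 mm (0.04 kg). Closed, this point is 38 mm above the box's centre and the bar's top 22 mm above the rim. A 4 mm lip under the plate fits loosely in the box; no catch. With the lid lying on the worktop this point is 17 mm up
- box_2_mid (a point): centre (half-way up) of a closed grey plastic box, one of three identical ones: 58 (its x) x 84 (its y) x 50.5 mm high without lid, z up, walls and floor 2.5 mm, rigid. Box and lid weigh 0.17 to 0.2 kg without contents. In one box, not known which, stands a solid weight (about 0.3 kg), in each of the others a hollow dummy (0.025 kg) of the same look
- box_2_in (a point): middle of that box's inner floor, where its loose weight or dummy stands upright (low ribs keep it within 3 mm of the middle): foot 40 mm across, 25 mm high, with a round stem 14 mm across rising to 46 mm above its underside, 2 mm below the box rim. Grasp the stem with the fingers spread along the box's y, where there is room
- lid_2_grip (a point): middle of the handle bar on the lift-off lid of box_2: bar 12 (its x) x 36 (its y) x 18 mm high on a lid plate of 58 x 84 x 4 mm (0.04 kg). Closed, this point is 38 mm above the box's centre and the bar's top 22 mm above the rim. A 4 mm lip under the plate fits loosely in the box; no catch. With the lid lying on the worktop this point is 17 mm up
- box_3_mid (a point): centre (half-way up) of a closed grey plastic box, one of three identical ones: 58 (its x) x 84 (its y) x 50.5 mm high without lid, z up, walls and floor 2.5 mm, rigid. Box and lid weigh 0.17 to 0.2 kg without contents. In one box, not known which, stands a solid weight (about 0.3 kg), in each of the others a hollow dummy (0.025 kg) of the same look
- box_3_in (a point): middle of that box's inner floor, where its loose weight or dummy stands upright (low ribs keep it within 3 mm of the middle): foot 40 mm across, 25 mm high, with a round stem 14 mm across rising to 46 mm above its underside, 2 mm below the box rim. Grasp the stem with the fingers spread along the box's y, where there is room
- lid_3_grip (a point): middle of the handle bar on the lift-off lid of box_3: bar 12 (its x) x 36 (its y) x 18 mm high on a lid plate of 58 x 84 x 4 mm (0.04 kg). Closed, this point is 38 mm above the box's centre and the bar's top 22 mm above the rim. A 4 mm lip under the plate fits loosely in the box; no catch. With the lid lying on the worktop this point is 17 mm up
- station: fixed check station: aluminium plate 104 x 100 mm, 8 mm thick; the origin is on the worktop below the middle of the pad; its x points to the far fence and the black switch housing (top 32 mm high, 41 to 55 mm from the origin along x)
- station_pad (a point): middle of the pad, on the plate's upper face, 8 mm above the worktop. A 9 mm high fence stands round the pad on three sides: inner faces at y = +-27 mm and at x = +27 mm; open towards -x. A 40 mm foot set down within 4 mm of this point holds the lever down
- lever_roller (a point): white roller, 7 mm across, at the end of the switch lever that sticks up out of a slot in the pad, 13 mm from the middle of the pad towards the far fence; its top stands about 9 mm above the plate when free
- lever (a joint): angle of the switch lever, rad: 0 free (up), about 0.32 pressed down level with the plate; sprung, roughly 0.4 N at the roller to start and 0.9 N fully down; the solid weight standing on it holds it down, a dummy does not
- glue_tube: glue tube lying on the worktop, 91 x 34 x 14 mm, a bystander; origin at its underside
- meter_head: black disc-shaped sensor head, 51 x 62 x 20 mm, a bystander; a patch of worktop free for the lid is centred 125 mm nearer the robot (-x) and 45 mm to the right (-y) of it; origin at its underside
Mind the look-alikes: they are no part of the job. Leave any pink or red look-alike of the part that bears box_3_mid alone.

How it is judged:
By the outcome, as a careful person would: the job done as asked, in the order asked, and still so for the second after the job is handed in, with the robot touching nothing.
It also fails if it takes over 72 s, if anything falls off the work surface, if the arm or the gripper's body presses on something with over 40 N, if the wrist force passes 120 N, or if a joint passes its speed limit or range.

## Working session

There is one attempt and no reset: what is moved stays moved. The work goes in short steps, Python scripts to look and compute and a shell command to move; the robot and the scene stay as the last step left them, time stands still between calls to the robot, and variables do not carry over. Pictures are saved under pics/ and viewed, at most 10 in all, crops included, and the job is handed in when it is done.

```bash
mkdir -p pics; cat > h.py <<'E'
import numpy as np, cv2
from bench import robot, vision, nets
def world(p,px,z=None):
    K=p["K"];T=np.array(p["cam_to_world"]);u,v=px
    r=np.array([(u-K[0][2])/K[0][0],(v-K[1][2])/K[1][1],1.])
    if z is None:
        d=p["z_map"][int(round(v)),int(round(u))]; 
        return T[:3,:3]@(r*d)+T[:3,3]
    w=T[:3,:3]@r; return T[:3,3]+w*(z-T[2,3])/w[2]
def save(p,n): cv2.imwrite(f"pics/{n}.png",p["frame"][:,:,::-1])
E
python3 - <<'E'
from h import *
s=robot.observe();print(s["clock"],s["position"],s["tcp_rot"],s["wrist_force"],robot.tcp_to_grasp)
ims={n:vision.get_image(n) for n in("scene","side")}
a=np.vstack([ims[n]["frame"] for n in ims]);cv2.imwrite("pics/a.png",cv2.resize(a,(480,600))[:,:,::-1])
for n in ims: save(ims[n],n)
for n,p in ims.items():
  for t,z in(("box_1_mid",.025),("lid_1_grip",.063),("station",0),("station_pad",.008),("lever_roller",.013),("glue_tube",0),("meter_head",0)):
    for d in nets.mark_of(t,p):
      print(n,t,round(d["confidence"],2),np.round(d["pixel"],1),world(p,d["pixel"],z).round(4),world(p,d["pixel"]).round(4))
E
```

```text
0.0 [ 0.15498781 -0.50114018  0.23074152] [-6.50107245e-04  9.88786771e-01  1.49332843e-01  9.88237249e-06] [-0.13863488  0.0785586   0.03749069] 0.0187
scene box_1_mid 0.75 [269.7 266.5] [0.4884 0.2265 0.025 ] [0.4654 0.2431 0.053 ]
scene box_1_mid 0.46 [378.  205.9] [ 0.4732 -0.1332  0.025 ] [ 0.4485 -0.0999  0.0559]
scene lid_1_grip 0.63 [270.4 254.4] [0.486  0.2243 0.063 ] [0.4771 0.2308 0.0733]
scene station 0.89 [283.9 210.9] [0.6509 0.0502 0.    ] [0.6428 0.0566 0.008 ]
scene station 0.25 [269.7 268. ] [0.505  0.2148 0.    ] [0.4622 0.2457 0.0525]
scene station_pad 0.61 [283.5 209.5] [0.6483 0.0534 0.008 ] [0.6464 0.055  0.0099]
scene station_pad 0.22 [284.2 213. ] [0.6352 0.0619 0.008 ] [0.6361 0.0611 0.007 ]
scene lever_roller 0.31 [315.1 240.1] [0.4951 0.0786 0.013 ] [0.468  0.1045 0.0463]
scene meter_head 0.77 [375.6 172.8] [ 0.6096 -0.2839  0.    ] [ 0.5934 -0.2628  0.0171]
scene meter_head 0.61 [229.9 250.6] [0.6171 0.2498 0.    ] [0.6155 0.2508 0.0017]
side box_1_mid 0.8 [287.  283.3] [0.4759 0.2324 0.025 ] [0.4637 0.2516 0.0521]
side box_1_mid 0.3 [355.  187.3] [ 0.4816 -0.1813  0.025 ] [ 0.4608 -0.1244  0.0705]
side lid_1_grip 0.81 [285.2 271.4] [0.4798 0.2314 0.063 ] [0.4777 0.2346 0.0673]
side station 0.72 [273.  222.7] [ 0.6305  0.0457 -0.    ] [0.6266 0.0514 0.0062]
side station_pad 0.67 [270.5 220.8] [0.6357 0.0496 0.008 ] [0.6362 0.0489 0.0073]
side glue_tube 0.54 [231.2 275.4] [ 0.6194  0.2565 -0.    ] [0.6135 0.2627 0.0095]
side meter_head 0.69 [332.6 165.6] [ 0.6052 -0.287   0.    ] [ 0.5962 -0.2667  0.0151]
```

View pics/scene.png

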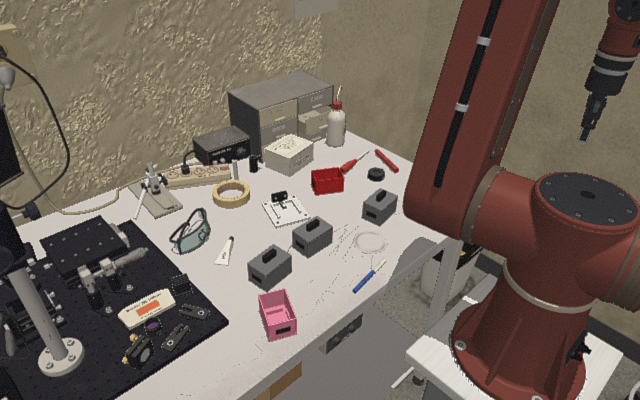

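View pics/side.png

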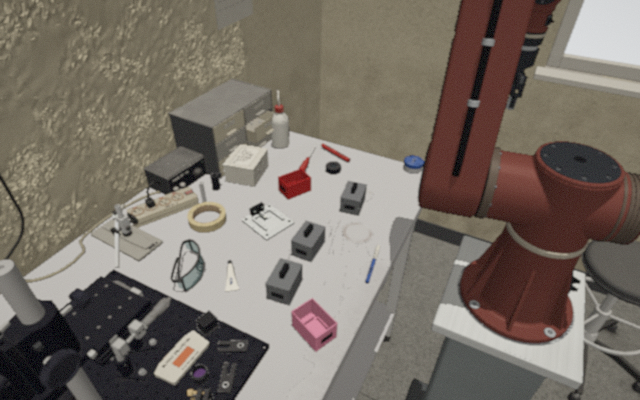

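The pictures show three grey lidded boxes at scene pixels (270,266), (313,236) and (379,204), with the station at (285,208). The meter head is at (376,173), the glue tube at (226,249), and the pink and red look-alikes at (278,315) and (327,181). Next I'll fit the box tops from depth.

```bash
cat >> h.py <<'E'
def cloud(p):
    d=p["z_map"];v,u=np.nonzero(d>0);K=p["K"];z=d[v,u]
    c=np.c_[(u-K[0][2])/K[0][0]*z,(v-K[1][2])/K[1][1]*z,z];T=np.array(p["cam_to_world"])
    return c@T[:3,:3].T+T[:3,3]
E
python3 - <<'E'
from h import *
P={n:vision.get_image(n) for n in("scene","side")}
for n,p in P.items():
  c=cloud(p)
  for nm,px in {"scene":dict(b1=(270,262),b2=(313,232),b3=(379,202)),"side":dict(b1=(285,275),b2=(308,236),b3=(353,194))}[n].items():
    g=world(p,px,.0545)
    near=np.hypot(*(c[:,:2]-g[:2]).T)<.065
    q=c[near&(c[:,2]>.048)&(c[:,2]<.0585)]; h=c[near&(c[:,2]>.062)&(c[:,2]<.078)]
    r=cv2.minAreaRect(q[:,:2].astype(np.float32)*1000); rh=cv2.minAreaRect(h[:,:2].astype(np.float32)*1000)
    fl=c[near&(c[:,2]<.01)&(c[:,2]>-.01),2]
    print(n,nm,g.round(3),len(q),np.round(r[0],1),np.round(r[1],1),round(r[2],1),"z",np.median(q[:,2]).round(4),"bar",len(h),np.round(rh[0],1),np.round(rh[1],1),round(rh[2]),"top",np.percentile(h[:,2],90).round(4),"floor",np.median(fl).round(4))
E
```

```text
scene b1 [0.475 0.235 0.055] 630 [484.7 230. ] [60.8 86.4] 7.6 z 0.0541 bar 102 [483.4 230.2] [15.1 35.7] 5 top 0.0734 floor -0.0002
scene b2 [0.486 0.095 0.054] 510 [498.8  86.6] [61.4 86.2] 2.8 z 0.0539 bar 84 [497.6  86.7] [13.5 36.3] 1 top 0.0731 floor -0.0001
scene b3 [ 0.459 -0.116  0.054] 387 [ 467.1 -131.3] [60.6 88.8] 9.5 z 0.0539 bar 62 [ 467.2 -131.5] [14.2 39.7] 12 top 0.0726 floor -0.0003
side b1 [0.479 0.235 0.055] 652 [483.2 230.1] [59.9 86.8] 6.9 z 0.0533 bar 89 [483.7 230.5] [13.3 36.1] 9 top 0.0724 floor -0.0011
side b2 [0.493 0.097 0.054] 479 [497.5  86.1] [58.9 86.1] 1.6 z 0.0533 bar 67 [497.2  85. ] [13.3 38.4] 2 top 0.0724 floor -0.0011
side b3 [ 0.461 -0.113  0.054] 338 [ 466.2 -129.3] [57.9 87.3] 8.9 z 0.0533 bar 47 [ 466.3 -130.3] [12.  36.4] 10 top 0.0728 floor -0.0012
```

```bash
cat >> h.py <<'E'
from scipy.spatial.transform import Rotation as R
def go(x,y,z,yaw):  # target tcp, tool-x yaw deg ; prints shift mm, turn
    s=robot.observe();q=s["tcp_rot"];r=R.from_quat([q[1],q[2],q[3],q[0]])
    a=np.radians(yaw);t=R.from_matrix(np.array([[np.cos(a),np.sin(a),0],[np.sin(a),-np.cos(a),0],[0,0,-1]]))
    print("t",s["clock"],"lin",(r.inv().apply(np.array([x,y,z])-s["position"])*1000).round(1),"turn",(r.inv()*t).as_rotvec().round(3),"F",np.round(s["wrist_force"],2))
E
python3 - <<'E'
from h import *
go(.467,-.130,.12,99.5)
p=vision.get_image("scene");c=cloud(p)
for nm,px in dict(pink=(278,315),pinkside=(268,298)).items(): print(nm,world(p,px).round(3))
for nm,x,y,w in(("b1",.484,.23,7),("b2",.498,.0863,2),("b3",.4667,-.1303,9.5)):
  a=np.radians(w);d=c[:,:2]-[x,y];u=d@[np.cos(a),np.sin(a)];v=d@[-np.sin(a),np.cos(a)]
  for sg in(1,-1):
    m=(abs(v)<.06)&(u*sg>.033)&(u*sg<.10)&(c[:,2]>.006)&(c[:,2]<.3)
    print(nm,sg,m.sum(),(u[m]*sg).min().round(3) if m.any() else"",c[m,2].max().round(3) if m.any() else"")
E
```

```text
t 0.9 lin [ 407.8 -262.9  111.3] turn [ 0.    -0.    -1.437] F [-0.74  0.54 -0.16]
pink [0.382 0.29  0.004]
pinkside [0.411 0.292 0.034]
b1 1 0  
b1 -1 204 0.069 0.053
b2 1 49 0.082 0.011
b2 -1 0  
b3 1 0  
b3 -1 0
```

```bash
python3 -m crank '[{"linear":[408,-263,80],"turn":[0,0,-1.437],"gripper":85},{"linear":[408,-263,80],"turn":[0,0,-1.437],"gripper":85},{"linear":[408,-263,80],"turn":[0,0,-1.437],"gripper":85},{"linear":[408,-263,80],"turn":[0,0,-1.437],"gripper":85},{"linear":[408,-263,80],"turn":[0,0,-1.437],"gripper":85},{"linear":[408,-263,80],"turn":[0,0,-1.437],"gripper":85},{"linear":[408,-263,80],"turn":[0,0,-1.437],"gripper":85},{"linear":[408,-263,80],"turn":[0,0,-1.437],"gripper":85},{"linear":[408,-263,80],"turn":[0,0,-1.437],"gripper":85},{"linear":[408,-263,80],"turn":[0,0,-1.437],"gripper":85},{"linear":[408,-263,80],"turn":[0,0,-1.437],"gripper":85}]' 40
python3 - <<'E'
from h import *
go(.467,-.130,.012,99.5)
p=vision.get_image("wrist");save(p,"w1");c=cloud(p)
near=np.hypot(c[:,0]-.467,c[:,1]+.13)<.065
h=c[near&(c[:,2]>.062)&(c[:,2]<.08)];q=c[near&(c[:,2]>.048)&(c[:,2]<.058)]
for k in(h,q):
  if len(k)>5:print(len(k),cv2.minAreaRect(k[:,:2].astype(np.float32)*1000),np.median(k[:,2]))
E
```

```text
clock: 2.33
position: [0.4667, -0.1308, 0.1516]
tcp_rot: [0.0, 0.647, 0.763, -0.0]
wrist_force: [0.4, -0.0, -0.2]
opening: 0.0848
grasp_force: 0.0
t 2.325 lin [  0.8   0.4 139.6] turn [ 0.     0.    -0.002] F [ 0.37 -0.01 -0.16]
612 ((470.1082763671875, -132.6899871826172), (10.885787963867188, 36.08213424682617), 9.36673641204834) 0.07287615327842825
5422 ((469.96514892578125, -132.85826110839844), (57.972434997558594, 84.01910400390625), 9.011153221130371) 0.05506227365621787
```

View pics/w1.png

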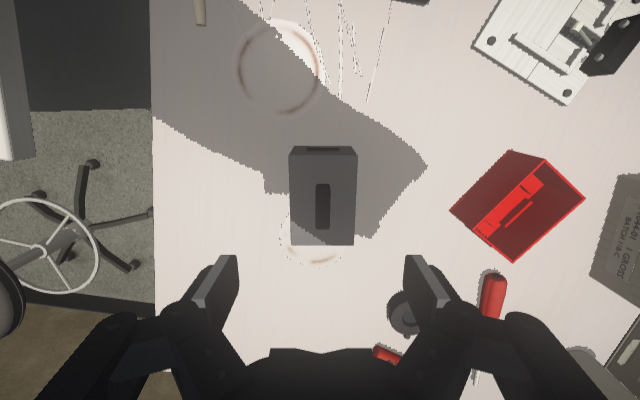

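The wrist view shows the box at (323,195), square between the fingers with clear space on both sides. I'll grip and lift it.

```bash
python3 -m crank '[{"linear":[-1,2,60],"turn":[0,0,0],"gripper":85},{"linear":[-1,2,110],"turn":[0,0,0],"gripper":85},{"linear":[-1,2,138],"turn":[0,0,0],"gripper":85},{"linear":[-1,2,138],"turn":[0,0,0],"gripper":50},{"linear":[-1,2,138],"turn":[0,0,0],"gripper":50},{"linear":[-1,2,138],"turn":[0,0,0],"gripper":50},{"linear":[-1,2,138],"turn":[0,0,0],"gripper":50},{"linear":[-1,2,138],"turn":[0,0,0],"gripper":50}]' 40
python3 -m crank '[{"linear":[0,0,-10],"turn":[0,0,0],"gripper":50},{"linear":[0,0,-25],"turn":[0,0,0],"gripper":50},{"linear":[0,0,-35],"turn":[0,0,0],"gripper":50},{"linear":[0,0,-35],"turn":[0,0,0],"gripper":50},{"linear":[0,0,-35],"turn":[0,0,0],"gripper":50},{"linear":[0,0,-35],"turn":[0,0,0],"gripper":50},{"linear":[0,0,-35],"turn":[0,0,0],"gripper":50}]'
```

```text
clock: 3.38
position: [0.4698, -0.1308, 0.0141]
tcp_rot: [0.001, 0.646, 0.763, 0.0]
wrist_force: [-1.0, 0.9, 5.8]
opening: 0.0577
grasp_force: 45.9
clock: 4.25
position: [0.4691, -0.1304, 0.048]
tcp_rot: [-0.0, 0.646, 0.763, -0.0]
wrist_force: [-0.3, -0.4, -4.7]
opening: 0.0578
grasp_force: 44.9
```

```bash
python3 -m crank '[{"linear":[0,0,20],"turn":[0,0,0],"gripper":50},{"linear":[0,0,30],"turn":[0,0,0],"gripper":50},{"linear":[0,0,34],"turn":[0,0,0],"gripper":50},{"linear":[0,0,34.5],"turn":[0,0,0],"gripper":50},{"linear":[0,0,34.5],"turn":[0,0,0],"gripper":85},{"linear":[0,0,34.5],"turn":[0,0,0],"gripper":85},{"linear":[0,0,34.5],"turn":[0,0,0],"gripper":85},{"linear":[0,0,0],"turn":[0,0,0],"gripper":85},{"linear":[0,0,-60],"turn":[0,0,0],"gripper":85},{"linear":[0,0,-90],"turn":[0,0,0],"gripper":85}]'
python3 -c "
from h import *
go(.4975,.0863,.10,92)"
```

```text
clock: 5.5
position: [0.4705, -0.131, 0.1412]
tcp_rot: [0.002, 0.646, 0.763, 0.0]
wrist_force: [1.5, -0.2, -0.4]
opening: 0.0848
grasp_force: 0.0
t 5.5 lin [209.9  62.5  41. ] turn [0.003 0.002 0.131] F [ 1.49 -0.21 -0.38]
```

```bash
python3 -m crank '[{"linear":[210,62.5,5],"turn":[0,0,0.131],"gripper":85},{"linear":[210,62.5,5],"turn":[0,0,0.131],"gripper":85},{"linear":[210,62.5,5],"turn":[0,0,0.131],"gripper":85},{"linear":[210,62.5,5],"turn":[0,0,0.131],"gripper":85},{"linear":[210,62.5,5],"turn":[0,0,0.131],"gripper":85},{"linear":[210,62.5,5],"turn":[0,0,0.131],"gripper":85}]'
python3 - <<'E'
from h import *
p=vision.get_image("wrist");c=cloud(p)
near=np.hypot(c[:,0]-.4975,c[:,1]-.0863)<.065
for k in(c[near&(c[:,2]>.062)&(c[:,2]<.08)],c[near&(c[:,2]>.048)&(c[:,2]<.058)]):
  if len(k)>5:print(len(k),cv2.minAreaRect(k[:,:2].astype(np.float32)*1000),np.median(k[:,2]))
go(.4985,.0863,.014,92)
E
```

```text
clock: 6.25
position: [0.4962, 0.0865, 0.1333]
tcp_rot: [0.0, 0.695, 0.719, -0.0]
wrist_force: [0.3, 0.2, 0.2]
opening: 0.0852
grasp_force: 0.0
727 ((501.49749755859375, 85.09516143798828), (11.572528839111328, 35.39958953857422), 1.9502521753311157) 0.07286378569869303
6163 ((501.2882080078125, 84.41026306152344), (58.07634353637695, 84.45008087158203), 1.2899973392486572) 0.055076339353533815
t 6.3 lin [1.000e-01 2.300e+00 1.193e+02] turn [-0.     0.    -0.001] F [0.06 0.18 0.52]
```

```bash
python3 -m crank '[{"linear":[-1,3.5,55],"turn":[0,0,0],"gripper":85},{"linear":[-1,3.5,100],"turn":[0,0,0],"gripper":85},{"linear":[-1,3.5,118.5],"turn":[0,0,0],"gripper":85},{"linear":[-1,3.5,118.5],"turn":[0,0,0],"gripper":50},{"linear":[-1,3.5,118.5],"turn":[0,0,0],"gripper":50},{"linear":[-1,3.5,118.5],"turn":[0,0,0],"gripper":50},{"linear":[-1,3.5,118.5],"turn":[0,0,0],"gripper":50},{"linear":[-1,3.5,118.5],"turn":[0,0,0],"gripper":50}]' 40
python3 -m crank '[{"linear":[0,0,-10],"turn":[0,0,0],"gripper":50},{"linear":[0,0,-25],"turn":[0,0,0],"gripper":50},{"linear":[0,0,-35],"turn":[0,0,0],"gripper":50},{"linear":[0,0,-35],"turn":[0,0,0],"gripper":50},{"linear":[0,0,-35],"turn":[0,0,0],"gripper":50},{"linear":[0,0,-35],"turn":[0,0,0],"gripper":50},{"linear":[0,0,-35],"turn":[0,0,0],"gripper":50}]'
python3 -m crank '[{"linear":[0,0,20],"turn":[0,0,0],"gripper":50},{"linear":[0,0,30],"turn":[0,0,0],"gripper":50},{"linear":[0,0,34],"turn":[0,0,0],"gripper":50},{"linear":[0,0,34.5],"turn":[0,0,0],"gripper":50},{"linear":[0,0,34.5],"turn":[0,0,0],"gripper":85},{"linear":[0,0,34.5],"turn":[0,0,0],"gripper":85},{"linear":[0,0,34.5],"turn":[0,0,0],"gripper":85},{"linear":[0,0,0],"turn":[0,0,0],"gripper":85},{"linear":[0,0,-60],"turn":[0,0,0],"gripper":85},{"linear":[0,0,-90],"turn":[0,0,0],"gripper":85}]'
python3 -c "
from h import *
go(.4845,.230,.135,97)"
```

```text
clock: 7.3
position: [0.5003, 0.086, 0.0155]
tcp_rot: [0.0, 0.695, 0.719, 0.0]
wrist_force: [-0.1, -1.4, 5.7]
opening: 0.0573
grasp_force: 44.3
clock: 8.18
position: [0.4995, 0.0861, 0.0495]
tcp_rot: [-0.0, 0.695, 0.719, -0.0]
wrist_force: [0.3, 0.1, -1.4]
opening: 0.0573
grasp_force: 43.6
clock: 9.43
position: [0.501, 0.0861, 0.1428]
tcp_rot: [0.001, 0.695, 0.719, 0.001]
wrist_force: [0.5, -0.2, -0.6]
opening: 0.085
grasp_force: 0.0
t 9.425 lin [144.4 -11.5   7.7] turn [ 0.003  0.    -0.087] F [ 0.49 -0.2  -0.56]
```

Box 2 reads about 2 N, so it's light. Box 1 is next.

```bash
python3 -m crank '[{"linear":[144,-10,5],"turn":[0,0,-0.087],"gripper":85},{"linear":[144,-10,5],"turn":[0,0,-0.087],"gripper":85},{"linear":[144,-10,5],"turn":[0,0,-0.087],"gripper":85},{"linear":[144,-10,5],"turn":[0,0,-0.087],"gripper":85},{"linear":[144,-10,5],"turn":[0,0,-0.087],"gripper":85}]'
python3 - <<'E'
from h import *
p=vision.get_image("wrist");c=cloud(p)
near=np.hypot(c[:,0]-.4845,c[:,1]-.23)<.065
for k in(c[near&(c[:,2]>.062)&(c[:,2]<.08)],c[near&(c[:,2]>.048)&(c[:,2]<.058)]):
  if len(k)>5:print(len(k),cv2.minAreaRect(k[:,:2].astype(np.float32)*1000),np.median(k[:,2]))
go(.4855,.2297,.014,97)
E
```

```text
clock: 10.05
position: [0.4849, 0.2286, 0.1347]
tcp_rot: [0.0, 0.663, 0.749, -0.0]
wrist_force: [-0.6, 0.3, -0.1]
opening: 0.0851
grasp_force: 0.0
730 ((486.99249267578125, 229.04051208496094), (11.620244026184082, 36.065101623535156), 7.029864311218262) 0.0728632200548287
6128 ((487.2110595703125, 228.66195678710938), (58.08460998535156, 84.2630844116211), 7.52970552444458) 0.055051955954720996
t 10.1 lin [  1.2   0.7 120.8] turn [-0.     0.    -0.001] F [-0.01  0.21 -0.03]
```

```bash
python3 -m crank '[{"linear":[1,1,55],"turn":[0,0,0],"gripper":85},{"linear":[1,1,100],"turn":[0,0,0],"gripper":85},{"linear":[1,1,120],"turn":[0,0,0],"gripper":85},{"linear":[1,1,120],"turn":[0,0,0],"gripper":50},{"linear":[1,1,120],"turn":[0,0,0],"gripper":50},{"linear":[1,1,120],"turn":[0,0,0],"gripper":50},{"linear":[1,1,120],"turn":[0,0,0],"gripper":50},{"linear":[1,1,120],"turn":[0,0,0],"gripper":50}]' 40
python3 -m crank '[{"linear":[0,0,-10],"turn":[0,0,0],"gripper":50},{"linear":[0,0,-25],"turn":[0,0,0],"gripper":50},{"linear":[0,0,-35],"turn":[0,0,0],"gripper":50},{"linear":[0,0,-35],"turn":[0,0,0],"gripper":50},{"linear":[0,0,-35],"turn":[0,0,0],"gripper":50},{"linear":[0,0,-35],"turn":[0,0,0],"gripper":50},{"linear":[0,0,-35],"turn":[0,0,0],"gripper":50}]'
python3 -m crank '[{"linear":[0,0,20],"turn":[0,0,0],"gripper":50},{"linear":[0,0,30],"turn":[0,0,0],"gripper":50},{"linear":[0,0,34],"turn":[0,0,0],"gripper":50},{"linear":[0,0,34.5],"turn":[0,0,0],"gripper":50},{"linear":[0,0,34.5],"turn":[0,0,0],"gripper":85},{"linear":[0,0,34.5],"turn":[0,0,0],"gripper":85},{"linear":[0,0,34.5],"turn":[0,0,0],"gripper":85},{"linear":[0,0,0],"turn":[0,0,0],"gripper":85},{"linear":[0,0,-60],"turn":[0,0,0],"gripper":85},{"linear":[0,0,-120],"turn":[0,0,0],"gripper":85}]'
python3 - <<'E'
from h import *
go(.56,.045,.22,99)
go(.468,-.131,.17,99)
E
```

```text
clock: 11.1
position: [0.4861, 0.2308, 0.0155]
tcp_rot: [0.0, 0.663, 0.749, 0.0]
wrist_force: [-0.5, -0.6, 5.0]
opening: 0.0578
grasp_force: 44.7
clock: 11.98
position: [0.4854, 0.2307, 0.0494]
tcp_rot: [-0.0, 0.663, 0.749, -0.0]
wrist_force: [0.1, -0.3, -1.8]
opening: 0.0578
grasp_force: 44.0
clock: 13.22
position: [0.4853, 0.2306, 0.1715]
tcp_rot: [-0.0, 0.663, 0.749, -0.0]
wrist_force: [1.7, 0.5, -0.7]
opening: 0.0852
grasp_force: 0.0
t 13.225 lin [-193.4   51.6  -48.5] turn [-0.     0.    -0.035] F [ 1.66  0.55 -0.73]
t 13.225 lin [-356.8  -61.1    1.5] turn [-0.     0.    -0.035] F [ 1.66  0.55 -0.73]
```

Box 1 is light too at about 2 N, against 4.7 N for box 3, so box 3 holds the weight. I'll look at the station on the way back.

```bash
python3 -m crank '[{"linear":[-193,110,-30],"turn":[0,0,0],"gripper":85},{"linear":[-193,110,-30],"turn":[0,0,0],"gripper":85},{"linear":[-193,110,-30],"turn":[0,0,0],"gripper":85},{"linear":[-193,110,-30],"turn":[0,0,0],"gripper":85},{"linear":[-193,110,-30],"turn":[0,0,0],"gripper":85},{"linear":[-193,110,-30],"turn":[0,0,0],"gripper":85}]'
python3 - <<'E'
from h import *
p=vision.get_image("wrist");save(p,"w2")
for t,z in(("station",0),("station_pad",.008),("lever_roller",.015)):
  for d in nets.mark_of(t,p): print(t,round(d["confidence"],2),np.round(d["pixel"],1),world(p,d["pixel"],z).round(4),world(p,d["pixel"]).round(4))
c=cloud(p)
near=np.hypot(c[:,0]-.637,c[:,1]-.05)<.09
for lo,hi in((.005,.0125),(.0135,.021),(.028,.036)):
  k=c[near&(c[:,2]>lo)&(c[:,2]<hi)]
  if len(k)>5:print(lo,len(k),cv2.minAreaRect(k[:,:2].astype(np.float32)*1000),np.median(k[:,2]))
go(.468,-.131,.17,99)
E
```

```text
clock: 13.98
position: [0.6177, 0.053, 0.1995]
tcp_rot: [-0.0, 0.663, 0.749, -0.0]
wrist_force: [-0.2, 0.4, 0.6]
opening: 0.0849
grasp_force: 0.0
station 0.96 [343.9 180.2] [0.6485 0.0475 0.    ] [0.6475 0.0495 0.0082]
station_pad 0.66 [343.9 182.3] [0.6479 0.0469 0.008 ] [0.6476 0.0476 0.0105]
lever_roller 0.49 [354.2 183.2] [0.6592 0.0491 0.015 ] [0.6614 0.0455 0.0008]
0.005 6090 ((648.3836669921875, 48.00482940673828), (100.29545593261719, 110.32135772705078), 71.73831176757812) 0.008655002476391171
0.0135 830 ((658.4517211914062, 44.81139373779297), (66.37965393066406, 83.59640502929688), 71.8299331665039) 0.017403250621277067
0.028 481 ((692.5309448242188, 33.8134765625), (43.73432540893555, 15.381213188171387), 69.83802032470703) 0.03256068113852856
t 14.175 lin [-164.8 -171.3   29.9] turn [-0.    -0.    -0.034] F [ 1.15 -0.51  0.07]
```

View pics/w2.png

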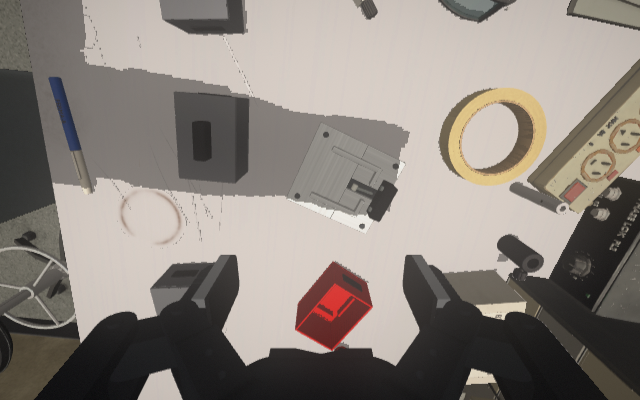

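The station shows at (345,180). Its yaw is about -18° and the pad is near (0.647, 0.048), facing the housing. Now for the lid of box 3.

```bash
python3 -m crank '[{"linear":[-165,-170,50],"turn":[0,0,-0.034],"gripper":40},{"linear":[-165,-170,50],"turn":[0,0,-0.034],"gripper":40},{"linear":[-165,-170,50],"turn":[0,0,-0.034],"gripper":40},{"linear":[-165,-170,50],"turn":[0,0,-0.034],"gripper":40},{"linear":[-165,-170,50],"turn":[0,0,-0.034],"gripper":40},{"linear":[-165,-170,50],"turn":[0,0,-0.034],"gripper":40},{"linear":[-165,-170,50],"turn":[0,0,-0.034],"gripper":40}]' 30
python3 - <<'E'
from h import *
p=vision.get_image("wrist");c=cloud(p)
near=np.hypot(c[:,0]-.469,c[:,1]+.131)<.065
for k in(c[near&(c[:,2]>.062)&(c[:,2]<.08)],c[near&(c[:,2]>.048)&(c[:,2]<.058)]):
  if len(k)>5:print(len(k),cv2.minAreaRect(k[:,:2].astype(np.float32)*1000),np.median(k[:,2]))
go(.4695,-.1315,.058,99)
p=vision.get_image("scene");c=cloud(p)
# meter head & lid patch
for d in nets.mark_of("meter_head",p)[:1]:
  m=world(p,d["pixel"],0);print(m)
k=c[(np.hypot(c[:,0]-.6,c[:,1]+.28)<.05)&(c[:,2]>.014)&(c[:,2]<.03)];print(len(k),cv2.minAreaRect(k[:,:2].astype(np.float32)*1000))
k=c[(abs(c[:,0]-.475)<.06)&(abs(c[:,1]+.325)<.07)];print(len(k),k[:,2].max() if len(k) else "")
E
```

```text
clock: 15.05
position: [0.4706, -0.131, 0.1501]
tcp_rot: [0.0, 0.649, 0.761, 0.0]
wrist_force: [0.0, 0.4, -0.1]
opening: 0.0401
grasp_force: 0.0
661 ((470.8135681152344, -131.69940185546875), (11.667531967163086, 35.61749267578125), 9.077103614807129) 0.07282468469540138
5463 ((470.81036376953125, -131.88429260253906), (58.08682632446289, 84.14430236816406), 9.391450881958008) 0.055057796526893105
t 15.1 lin [-0.3 -1.1 92. ] turn [0.001 0.    0.001] F [-0.2  -0.1   0.55]
[ 0.60257391 -0.2706804   0.        ]
139 ((593.7659912109375, -264.363037109375), (48.96131134033203, 51.320281982421875), 48.111968994140625)
869 0.004286740774752662
```

```bash
python3 -m crank '[{"linear":[0,-1,50],"turn":[0,0,0],"gripper":40},{"linear":[0,-1,85],"turn":[0,0,0],"gripper":40},{"linear":[0,-1,92],"turn":[0,0,0],"gripper":40},{"linear":[0,-1,92],"turn":[0,0,0],"gripper":5},{"linear":[0,-1,92],"turn":[0,0,0],"gripper":5},{"linear":[0,-1,92],"turn":[0,0,0],"gripper":5},{"linear":[0,-1,92],"turn":[0,0,0],"gripper":5},{"linear":[0,-1,86],"turn":[0,0,0],"gripper":5},{"linear":[0,-1,76],"turn":[0,0,0],"gripper":5},{"linear":[0,-1,40],"turn":[0,0,0],"gripper":5},{"linear":[0,-1,0],"turn":[0,0,0],"gripper":5},{"linear":[0,-1,0],"turn":[0,0,0],"gripper":5}]' 30
python3 - <<'E'
from h import *
p=vision.get_image("wrist");save(p,"w3")
go(.471,-.312,.15,99)
p=vision.get_image("scene");c=cloud(p)
E
```

```text
clock: 16.7
position: [0.4706, -0.1329, 0.1531]
tcp_rot: [0.003, 0.65, 0.76, 0.001]
wrist_force: [-0.1, -0.4, -0.8]
opening: 0.0113
grasp_force: 32.4
t 16.75 lin [-177.6  -26.5    1.6] turn [ 0.003  0.002 -0.001] F [ 0.28 -0.35 -0.6 ]
```

View pics/w3.png

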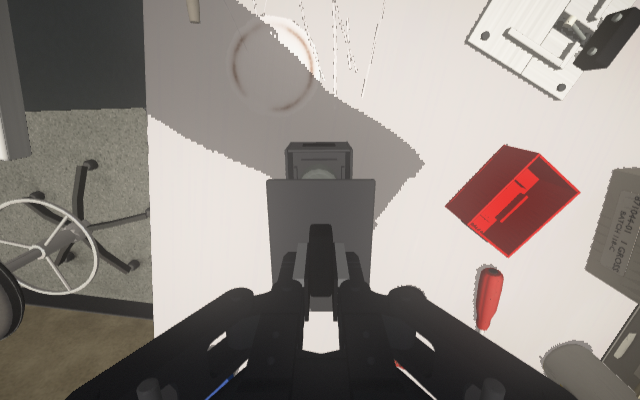

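The lid is held level at (320,240), and the open box behind it shows the weight. I'll take the lid to the free patch.

```bash
python3 -m crank '[{"linear":[-178,-27,0],"turn":[0,0,0],"gripper":5},{"linear":[-178,-27,0],"turn":[0,0,0],"gripper":5},{"linear":[-178,-27,0],"turn":[0,0,0],"gripper":5},{"linear":[-178,-27,0],"turn":[0,0,0],"gripper":5},{"linear":[-178,-27,0],"turn":[0,0,0],"gripper":5},{"linear":[-178,-27,60],"turn":[0,0,0],"gripper":5},{"linear":[-178,-27,110],"turn":[0,0,0],"gripper":5},{"linear":[-178,-27,130],"turn":[0,0,0],"gripper":5},{"linear":[-178,-27,134],"turn":[0,0,0],"gripper":5},{"linear":[-178,-27,134],"turn":[0,0,0],"gripper":5}]'
```

```text
clock: 18.05
position: [0.47, -0.3115, 0.0164]
tcp_rot: [0.0, 0.649, 0.76, 0.0]
wrist_force: [-0.3, -0.6, -0.5]
opening: 0.0113
grasp_force: 32.4
```

```bash
python3 -m crank '[{"linear":[0,0,2],"turn":[0,0,0],"gripper":5},{"linear":[0,0,3.5],"turn":[0,0,0],"gripper":5},{"linear":[0,0,4],"turn":[0,0,0],"gripper":5},{"linear":[0,0,4],"turn":[0,0,0],"gripper":5}]'
```

```text
clock: 18.55
position: [0.47, -0.3123, 0.0126]
tcp_rot: [0.001, 0.65, 0.76, 0.0]
wrist_force: [-1.1, 1.5, 6.0]
opening: 0.0108
grasp_force: 33.2
```

```bash
python3 -m crank '[{"linear":[0,0,0],"turn":[0,0,0],"gripper":40},{"linear":[0,0,0],"turn":[0,0,0],"gripper":40},{"linear":[0,0,0],"turn":[0,0,0],"gripper":40},{"linear":[0,0,-30],"turn":[0,0,0],"gripper":40},{"linear":[0,0,-80],"turn":[0,0,0],"gripper":40},{"linear":[0,0,-140],"turn":[0,0,0],"gripper":40}]'
python3 - <<'E'
from h import *
go(.4695,-.131,.15,189.3)
E
```

```text
clock: 19.3
position: [0.469, -0.3115, 0.1525]
tcp_rot: [-0.001, 0.65, 0.76, 0.0]
wrist_force: [0.5, -0.1, -0.2]
opening: 0.0403
grasp_force: 0.0
t 19.3 lin [178.2  28.6   2.8] turn [ 0.    -0.002 -1.577] F [ 0.55 -0.12 -0.22]
```

```bash
python3 -m crank '[{"linear":[178,28,2],"turn":[0,0,-1.577],"gripper":34},{"linear":[178,28,2],"turn":[0,0,-1.577],"gripper":34},{"linear":[178,28,2],"turn":[0,0,-1.577],"gripper":34},{"linear":[178,28,2],"turn":[0,0,-1.577],"gripper":34},{"linear":[178,28,2],"turn":[0,0,-1.577],"gripper":34},{"linear":[178,28,2],"turn":[0,0,-1.577],"gripper":34},{"linear":[178,28,2],"turn":[0,0,-1.577],"gripper":34},{"linear":[178,28,2],"turn":[0,0,-1.577],"gripper":34},{"linear":[178,28,2],"turn":[0,0,-1.577],"gripper":34},{"linear":[178,28,2],"turn":[0,0,-1.577],"gripper":34},{"linear":[178,28,2],"turn":[0,0,-1.577],"gripper":34}]'
python3 - <<'E'
from h import *
p=vision.get_image("wrist");save(p,"w4");c=cloud(p)
near=np.hypot(c[:,0]-.4695,c[:,1]+.131)<.06
n2=np.hypot(c[:,0]-.4695,c[:,1]+.131)<.025
for k in(c[near&(c[:,2]>.046)&(c[:,2]<.056)],c[n2&(c[:,2]>.042)&(c[:,2]<.056)],c[n2&(c[:,2]>.02)&(c[:,2]<.034)]):
  if len(k)>5:print(len(k),cv2.minAreaRect(k[:,:2].astype(np.float32)*1000),np.median(k[:,2]))
for d in nets.mark_of("box_1_in",p)[:2]:print(d,world(p,d["pixel"],.0025))
go(.4695,-.131,.033,189.3)
E
```

```text
clock: 20.68
position: [0.4696, -0.1318, 0.1498]
tcp_rot: [-0.0, -0.08, 0.997, 0.0]
wrist_force: [-0.0, -0.5, 0.2]
opening: 0.034
grasp_force: 0.0
1326 ((470.8125, -131.820556640625), (57.76530075073242, 84.01234436035156), 9.357892036437988) 0.05039776960374029
210 ((470.0724182128906, -131.79800415039062), (13.23299503326416, 13.391034126281738), 10.275840759277344) 0.04902955234673699
1066 ((470.1183166503906, -131.8521270751953), (38.73862838745117, 39.05803298950195), 44.355411529541016) 0.028860579357556038
t 20.775 lin [ -0.    0.9 116.8] turn [ 0.    -0.    -0.001] F [-0.4  -0.81  0.45]
```

View pics/w4.png

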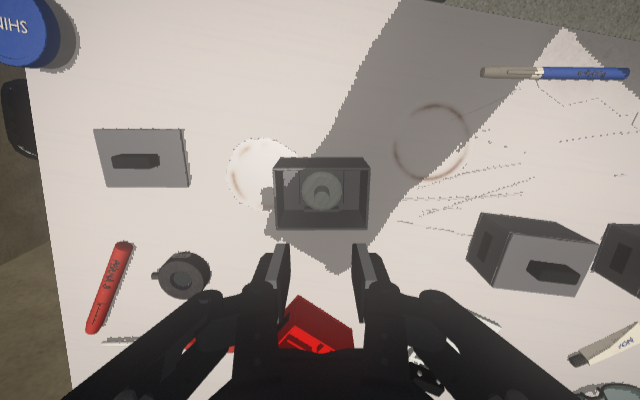

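The lid lies flat, handle up, at (140,158). The weight's stem is centred in the box at (321,190). I'll grasp it now.

```bash
python3 -m crank '[{"linear":[0,0,60],"turn":[0,0,0],"gripper":34},{"linear":[0,0,100],"turn":[0,0,0],"gripper":34},{"linear":[0,0,117.5],"turn":[0,0,0],"gripper":34},{"linear":[0,0,117.5],"turn":[0,0,0],"gripper":5},{"linear":[0,0,117.5],"turn":[0,0,0],"gripper":5},{"linear":[0,0,117.5],"turn":[0,0,0],"gripper":5},{"linear":[0,0,117.5],"turn":[0,0,0],"gripper":5}]' 50
python3 -m crank '[{"linear":[0,0,-10],"turn":[0,0,0],"gripper":5},{"linear":[0,0,-30],"turn":[0,0,0],"gripper":5},{"linear":[0,0,-60],"turn":[0,0,0],"gripper":5},{"linear":[0,0,-100],"turn":[0,0,0],"gripper":5},{"linear":[0,0,-100],"turn":[0,0,0],"gripper":5},{"linear":[0,0,-100],"turn":[0,0,0],"gripper":5}]'
python3 -c "
from h import *
go(.590,.067,.132,161.8);go(.646,.0485,.132,161.8)"
```

```text
clock: 21.65
position: [0.47, -0.132, 0.0329]
tcp_rot: [0.0, -0.081, 0.997, -0.0]
wrist_force: [0.4, 0.2, -2.7]
opening: 0.0112
grasp_force: 48.7
clock: 22.4
position: [0.4693, -0.1317, 0.1321]
tcp_rot: [-0.0, -0.081, 0.997, 0.0]
wrist_force: [-0.6, -0.9, -3.8]
opening: 0.0119
grasp_force: 49.1
t 22.4 lin [-1.512e+02  1.766e+02  1.000e-01] turn [ 0.   -0.    0.48] F [-0.64 -0.89 -3.82]
t 22.4 lin [-2.034e+02  1.493e+02  1.000e-01] turn [ 0.   -0.    0.48] F [-0.64 -0.89 -3.82]
```

```bash
python3 -m crank '[{"linear":[-151,177,0],"turn":[0,0,0.48],"gripper":5},{"linear":[-151,177,0],"turn":[0,0,0.48],"gripper":5},{"linear":[-151,177,0],"turn":[0,0,0.48],"gripper":5},{"linear":[-151,177,0],"turn":[0,0,0.48],"gripper":5},{"linear":[-151,177,0],"turn":[0,0,0.48],"gripper":5},{"linear":[-151,177,0],"turn":[0,0,0.48],"gripper":5},{"linear":[-151,177,0],"turn":[0,0,0.48],"gripper":5},{"linear":[-151,177,0],"turn":[0,0,0.48],"gripper":5}]'
python3 - <<'E'
from h import *
p=vision.get_image("wrist");save(p,"w5");c=cloud(p)
for t,z in(("station",0),("station_pad",.008),("lever_roller",.015)):
  for d in nets.mark_of(t,p)[:2]: print(t,round(d["confidence"],2),np.round(d["pixel"],1),world(p,d["pixel"],z).round(4))
# plate/fence/housing in station frame about (0.647,.0485), yaw -18.2
a=np.radians(-18.2);X=np.array([np.cos(a),np.sin(a)]);Y=np.array([-X[1],X[0]])
for q,nm in((c,"wrist"),(cloud(vision.get_image("scene")),"scene"),(cloud(vision.get_image("side")),"side")):
  d=q[:,:2]-[.647,.0485];u=d@X*1e3;v=d@Y*1e3;z=q[:,2]
  m=(abs(u)<75)&(abs(v)<70)
  for lo,hi in((.005,.0115),(.0145,.019),(.029,.035)):
    k=m&(z>lo)&(z<hi)
    if k.sum()>5: print(nm,lo,k.sum(),"u",np.percentile(u[k],[1,50,99]).round(1),"v",np.percentile(v[k],[1,50,99]).round(1))
tc=robot.observe()["position"];k=(np.hypot(c[:,0]-tc[0],c[:,1]-tc[1])<.04)&(c[:,2]>.09)&(c[:,2]<.132)
print("held",k.sum(),cv2.minAreaRect(c[k][:,:2].astype(np.float32)*1000) if k.sum()>5 else"",tc)
go(.646,.0485,.132,161.8)
E
```

```text
clock: 23.4
position: [0.5897, 0.0662, 0.1323]
tcp_rot: [-0.0, 0.159, 0.987, -0.0]
wrist_force: [0.1, 0.5, -3.3]
opening: 0.0116
grasp_force: 49.4
station_pad 0.61 [ 32.8 288.8] [ 0.5978 -0.2651  0.008 ]
lever_roller 0.53 [ 33.5 287.4] [ 0.5944 -0.2541  0.015 ]
wrist 0.005 3379 u [-53.7 -34.8  37.2] v [-49.2   7.   49.7]
wrist 0.0145 175 u [-29.7 -20.2  42.3] v [-32.   28.3  33.1]
wrist 0.029 327 u [40.7 46.8 55.6] v [-13.   -1.9  10.1]
scene 0.005 717 u [-57.3 -15.4  51.5] v [-48.5   3.4  50.1]
scene 0.0145 108 u [-33.6  22.   43.3] v [-31.9  -0.1  33.4]
scene 0.029 56 u [36.8 43.5 53.8] v [-17.1   2.3  22.1]
side 0.005 686 u [-57.9 -14.4  50.3] v [-49.    4.6  49.8]
side 0.0145 100 u [-30.5  13.   41.1] v [-32.8   7.   34.5]
side 0.029 51 u [35.6 42.4 50.4] v [-21.    2.   22.3]
held 2132 ((586.9573974609375, 68.24258422851562), (35.95294952392578, 30.830617904663086), 35.50887680053711) [0.59007432 0.06698134 0.13240752]
t 23.7 lin [-58.9  -0.1   0.4] turn [ 0.  0. -0.] F [ 0.   -0.08 -2.38]
```

View pics/w5.png

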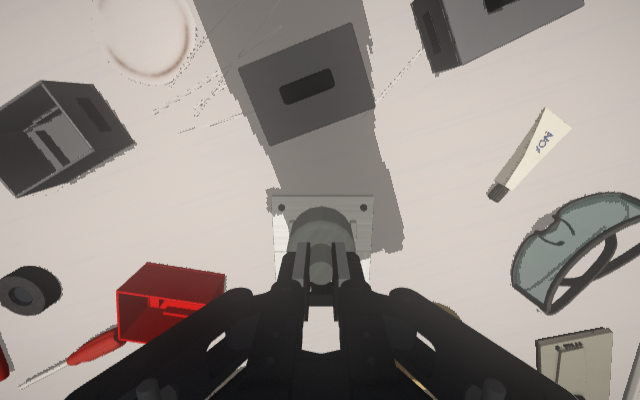

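The weight is held upright at (322,240) in front of the station plate. From housing and plate edges, corrected by the bias seen on the gripped boxes, the pad is at about (0.646, 0.049). Next I'll move above it.

```bash
python3 -m crank '[{"linear":[-59,0,0],"turn":[0,0,0],"gripper":5},{"linear":[-59,0,0],"turn":[0,0,0],"gripper":5},{"linear":[-59,0,40],"turn":[0,0,0],"gripper":5},{"linear":[-59,0,72],"turn":[0,0,0],"gripper":5},{"linear":[-59,0,72],"turn":[0,0,0],"gripper":5},{"linear":[-59,0,72],"turn":[0,0,0],"gripper":5}]'
python3 - <<'E'
from h import *
go(.6458,.0489,.0385,161.8)
p=vision.get_image("wrist");save(p,"w6");c=cloud(p)
a=np.radians(-18.2);X=np.array([np.cos(a),np.sin(a)]);Y=np.array([-X[1],X[0]])
d=c[:,:2]-robot.observe()["position"][:2];u=d@X*1e3;v=d@Y*1e3;z=c[:,2]
k=(abs(u)<28)&(abs(v)<28)&(z>.0505)&(z<.058)&(u<2)
z0=np.median(z[k]);k&=abs(z-z0)<.002
pts=np.c_[u[k],v[k]];print(k.sum(),"foot top",z0,"u",np.percentile(u[k],[1,50]).round(1),"v",np.percentile(v[k],[1,99]).round(1))
(cc,rr)=cv2.minEnclosingCircle(pts.astype(np.float32));print("circle rel tcp",cc,rr)
b=(abs(u)<70)&(abs(v)<60)&(z>.005)&(z<.0115);print("plate rel tcp u",np.percentile(u[b],[1,99]),"v",np.percentile(v[b],[1,99]))
E
```

```text
clock: 24.45
position: [0.6468, 0.0488, 0.0617]
tcp_rot: [0.001, 0.158, 0.987, 0.0]
wrist_force: [0.9, 0.4, -2.6]
opening: 0.0113
grasp_force: 49.2
t 24.45 lin [ 1.1 -0.3 23.2] turn [ 0.     0.002 -0.   ] F [ 0.91  0.38 -2.57]
623 foot top 0.05684273347090869 u [-17.5 -11.6] v [-18.8  18.4]
circle rel tcp (-0.73468017578125, -0.3090871572494507) 19.278507232666016
plate rel tcp u [-53.66769494  52.39567823] v [-49.17482317  49.00367356]
```

View pics/w6.png

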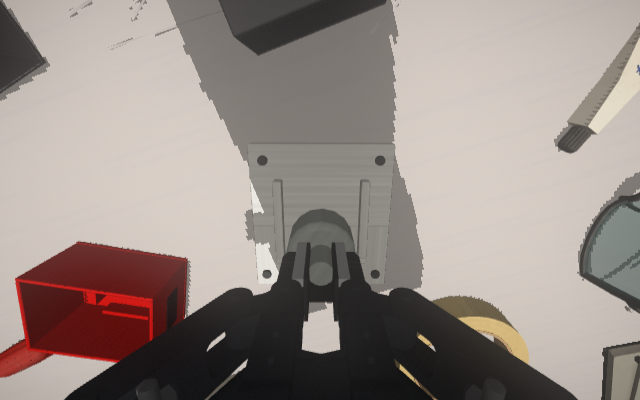

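```bash
python3 -m crank '[{"linear":[1.5,0,6],"turn":[0,0,0],"gripper":5},{"linear":[1.5,0,12],"turn":[0,0,0],"gripper":5},{"linear":[1.5,0,17],"turn":[0,0,0],"gripper":5},{"linear":[1.5,0,20],"turn":[0,0,0],"gripper":5},{"linear":[1.5,0,21.5],"turn":[0,0,0],"gripper":5},{"linear":[1.5,0,22.5],"turn":[0,0,0],"gripper":5},{"linear":[1.5,0,22.5],"turn":[0,0,0],"gripper":5}]'
```

```text
clock: 25.38
position: [0.6448, 0.0492, 0.038]
tcp_rot: [0.0, 0.158, 0.987, -0.0]
wrist_force: [-0.7, 0.1, -2.5]
opening: 0.0112
grasp_force: 49.5
```

```bash
python3 -m crank '[{"linear":[0,0,0.5],"turn":[0,0,0],"gripper":5},{"linear":[0,0,0.8],"turn":[0,0,0],"gripper":5},{"linear":[0,0,0.8],"turn":[0,0,0],"gripper":5}]'
```

```text
clock: 25.75
position: [0.6453, 0.0491, 0.0376]
tcp_rot: [0.001, 0.158, 0.987, -0.0]
wrist_force: [0.5, -1.1, 4.4]
opening: 0.0118
grasp_force: 50.0
```

```bash
python3 -m crank '[{"linear":[0,0,0],"turn":[0,0,0],"gripper":18},{"linear":[0,0,0],"turn":[0,0,0],"gripper":34},{"linear":[0,0,0],"turn":[0,0,0],"gripper":34},{"linear":[0,0,-10],"turn":[0,0,0],"gripper":34},{"linear":[0,0,-40],"turn":[0,0,0],"gripper":34},{"linear":[50,0,-100],"turn":[0,0,0],"gripper":34},{"linear":[60,0,-130],"turn":[0,0,0],"gripper":34},{"linear":[60,0,-130],"turn":[0,0,0],"gripper":34},{"linear":[60,0,-130],"turn":[0,0,0],"gripper":34}]'
python3 - <<'E'
from h import *
p=vision.get_image("wrist");c=cloud(p)
f=p["frame"];sc=vision.get_image("scene")["frame"]
cv2.imwrite("pics/w7.png",np.vstack([f[:,:,::-1],sc[140:300,100:500][:, :, ::-1].repeat(1,0)[:,:400] if 0 else cv2.resize(sc[150:275,200:600],(640,200))[:,:,::-1]]))
a=np.radians(-18.2);X=np.array([np.cos(a),np.sin(a)]);Y=np.array([-X[1],X[0]])
d=c[:,:2]-[.647,.0485];u=d@X*1e3;v=d@Y*1e3;z=c[:,2]
for lo,hi,r in((.0295,.0365,30),(.045,.058,30),(.005,.0115,75)):
  k=(abs(u)<r)&(abs(v)<r)&(z>lo)&(z<hi);print(lo,k.sum(),np.median(z[k]).round(4),"u",np.percentile(u[k],[1,99]).round(1),"v",np.percentile(v[k],[1,99]).round(1))
k=(u>38)&(u<60)&(abs(v)<18)&(z>.029)&(z<.035);print("hous",np.percentile(u[k],[1,99]) if k.sum() else "")
k=(abs(u)<24)&(abs(v)<24)&(z>.0295)&(z<.0365);print(cv2.minEnclosingCircle(np.c_[u[k],v[k]].astype(np.float32)))
E
```

```text
clock: 26.88
position: [0.5879, 0.0679, 0.1672]
tcp_rot: [0.0, 0.158, 0.987, 0.0]
wrist_force: [-0.3, -1.1, -0.1]
opening: 0.0337
grasp_force: 0.0
0.0295 757 0.0344 u [-18.4  17.6] v [-18.7  18.5]
0.045 192 0.0544 u [-6.1  7. ] v [-6.6  6.4]
0.005 4527 0.0087 u [-53.5  52.7] v [-48.6  49.2]
hous [40.9570892 53.9238394]
((0.9265261888504028, -0.001323496107943356), 19.930131912231445)
```

View pics/w7.png

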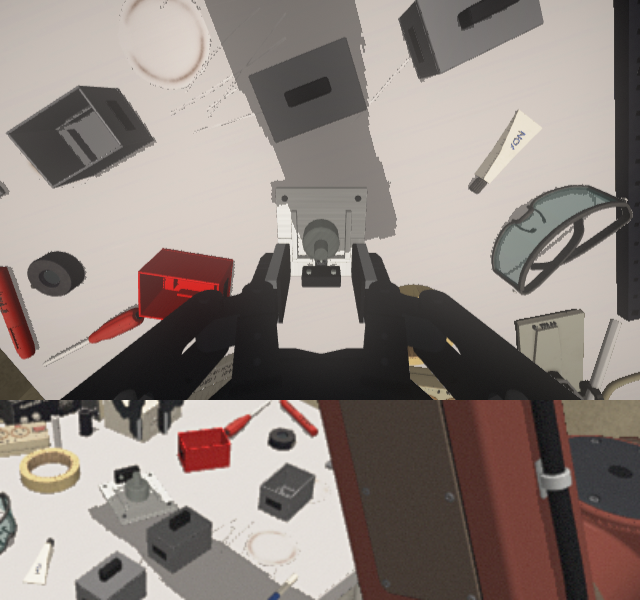

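The weight stands flat on the pad at (321,238), within about 1 mm of the middle. The two other boxes are closed, box 3 stands open, and nothing else has moved. I'll hand it in.

```bash
python3 -c "
from bench import robot
print(robot.job_done())"
```

```text
the job is handed in; nothing more can be done
None
```

The job is handed in at about 27 s on the robot clock: box 3 was the heavy one, its lid lies flat, handle up, on the free patch, and the weight stands within about 1 mm of the pad's middle, which should hold the lever down (I had no reading of the lever itself). Boxes 1 and 2 are still closed.

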